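# Draw out the rod stand's leg to its mark and lock it in the hand

## Task

Set the extending rod stand on the bench: first flip up the small hold-down lever on its head so that the leg is free, then take the leg by the round sleeve on its post and draw it out until its pointer lines up with the brass mark clip. Holding it there against its return spring, turn the hand so that a finger sweeps the cam lever fully closed (in line with the leg), and finish still gripping the sleeve with the leg on its mark, for a rod is laid on next: do not let go. Leave the other things on the bench where they are.

Things in the scene. Friction and masses are not known exactly. Their poses are not given: they have to be found in the camera images.
- stand: the extending rod stand, fixed: aluminium rail 330 x 62 x 20 mm (local x -130 to +200 mm). Origin on the bench under the rail's centre line; local +x is the direction in which the leg is drawn out, local +y the side with the mark clip and pointer, z up. Head with hold-down lever at local x = -80 mm, the leg's post (leg home) at local x = +60 mm, both at y = 0.
- hold_down (a joint): hold-down lever on the head, hinge in rad: 0 = down (rubber foot on the leg), 0.95 = fully raised (stop). A bell crank pivoted 52 mm above the bench about the stand's y axis, with an upright 60 mm handle and black ball knob. Raised by pushing the knob about 50 mm towards the stand's local -x (away from the post); light friction (1.5 N at the knob), it stays where it is left.
- knob (a point): centre of the black ball knob (16 mm across) of the hold-down lever; 106 mm above the bench at 0. The knob moves in an arc of 60 mm radius: with the lever down it leans 26 mm to local +x of the pivot, fully raised 29 mm to local -x.
- leg (a joint): the sliding leg, in m: 0 = home (in), grows as the leg is drawn out along the stand's local +x, up to 0.14. A return spring pulls it home with about 3 to 4 N, plus 1 N of friction; it runs back if let go, even with the cam closed.
- grip (a point): centre of the steel sleeve on the leg's upright post, the place to hold: a round sleeve 20 mm across and 48 mm high, from 41.5 to 89.5 mm above the bench (the post's cap ends at 94.5 mm). The sleeve swivels freely on its post, so a hand that grips it can turn about the vertical while the leg stays put. It moves with the leg.
- sleeve: the same steel sleeve; origin on its axis at its lower end, 41.5 mm above the bench
- leg_pointer (a point): tip of the leg's pointer tab, straight beside the post: same local x as the post's axis, 17.5 mm to local +y, 30 mm above the bench
- mark (a point): top of the thin brass blade on the mark clip, on the local +y flange of the rail, 33 mm above the bench, 17.5 mm to local +y of the centre line; the leg is at its mark when the pointer has the same local x as this point (60 to 115 mm out from home, changes from start to start)
- mark_clip: the mark clip, fixed; origin on the bench under the rail's centre line at the mark; axes parallel to those of the stand
- cam (a joint): the cam lever that turns about the leg's post, in rad: 0 = fully closed (its fin points along local +x, in line with the leg), 1.0 = wide open (fin turned counter-clockwise seen from above, towards local +y). It closes clockwise seen from above. Starts at 0.8 to 1.0; light friction (about 1 N at the fin), stays where it is left.
- fin (a point): centre of the cam lever's upright fin: 5 mm thick, 16 to 41 mm from the post's axis, 36 to 74 mm above the bench (hub disc under the sleeve: radius 12.5 mm, top at 40 mm). Grip the sleeve with the fingers closing across the line post to fin, so the fin stands between them; turned clockwise about the post, the side of a finger meets the fin after about 0.6 rad and sweeps it along.
- spark_lighter: a wire flint striker 156 x 48 x 17 mm lying behind the stand (local -y side); bystander
- frit_tin_1: a round tin with lid, 50 mm across, 24 mm high, beside the head on the local -y side; bystander
- bead_gauge_block: a small pale drilled block 16 x 30 x 18 mm beside the head on the local +y side; bystander
- mug: a mug 95 mm high, right of the stand; bystander

How it is judged:
On the way, in this order (a step that is already met when the one before it is completed fails the run):
1. the hold-down lever is raised (value of joint hold_down above 0.7 rad), for 0.2 s.
2. the gripped leg is at its mark, cam lever still open (x of leg_pointer in the frame of mark_clip between -0.006 and 0.006 m and value of joint cam above 0.45 rad and contact force between the fingers and sleeve above 2 N), for 0.2 s.
3. the cam lever is closed with the leg gripped at its mark (x of leg_pointer in the frame of mark_clip between -0.006 and 0.006 m and value of joint cam below 0.12 rad and contact force between the fingers and sleeve above 2 N), for 0.2 s.
At the end, for the whole second after the job is handed in: hold-down lever raised (over 0.7 rad), the leg's pointer within 6 mm of the mark along the rail and the leg still, cam lever closed (under 0.12 rad), the fingers still gripping the sleeve with more than 2 N (all of step 3 and value of joint hold_down above 0.7 rad and velocity of joint leg between -0.01 and 0.01 m/s); the arm keeps its last pose, push and grip.
It fails at once if the leg is drawn out more than 15 mm while the hold-down lever is still down (value of joint leg above 0.015 m and value of joint hold_down below 0.5 rad).
It fails at once if the cam lever is closed past half while the leg is more than 10 mm off its mark (value of joint cam below 0.4 rad and not (x of leg_pointer in the frame of mark_clip between -0.01 and 0.01 m)).
It fails at once if the cam lever is closed past half while the fingers do not hold the sleeve (value of joint cam below 0.4 rad and contact force between the fingers and sleeve below 0.5 N).
It fails at once if a bystander is moved more than 30 mm (distance of any of spark_lighter, frit_tin_1, bead_gauge_block, mug from where it was at the start of the episode above 0.03 m).
It also fails if it takes over 51 s, if anything falls off the work surface, if the arm or the gripper's body presses on something with over 40 N, if the wrist force passes 120 N, or if a joint passes its speed limit or range.

## Robot

A 7-joint arm with a two-finger parallel gripper is mounted at the origin on a cart in front of the work surface, level with it; the furniture and walls round the work are solid. World frame = base frame: x ahead of the robot, y to its left, z up, the work surface at z = 0. Lengths are in m, angles in rad, forces in N, time in s.
With the tool pointing down it reaches from about 0.4 to 0.875 m from the base axis. Payload 19.3 kg.
Tool frame: the origin (TCP) lies midway between the tips of the shut fingers; the grasp point (between the pads) lies 19 mm behind it; x points along the fingers, y is the direction in which the jaws open and shut, and the axes are right-handed (so a half turn about x gives the same grasp; the last joint's range is limited). The gripper opens to 85 mm and grips with 20 to 120 N. Pads are 22 mm wide; open, the fingers measure 114 mm over their backs; the gripper's body (76 mm by 85 mm) begins 54 mm behind the grasp point. The pads swing forward as they close: fully open they stand 13 mm farther back than shut.
Start: joints at [-1.304, 0.521, -0.036, 1.599, 0.021, 1.021, -0.113], TCP at [0.207, 0.59, 0.231] pointing down, gripper open.
Joint ranges: [-2.91, 2.91], [-0.3, 2.13], [-1.5, 1.42], [0.17, 2.43], [-1.26, 4.41], [0.16, 1.93], [-2.52, 2.52]. Speed limits (rad/s): [1.89, 1.89, 2.39, 2.39, 3.01, 3.01, 3.01].

## Interface

Orientations are given as [roll, pitch, yaw] about the fixed x, y, z axes, in that order (R = Rz(yaw) Ry(pitch) Rx(roll)).
In Python, from workcell import telemetry, vision, workorder gives the robot as it stands. The module is installed in compiled form; this text tells all that it offers.
- The arm moves only by the tool play_rows, never from a script. Its argument "deltas" is a list of rows, each a list of 7 numbers: the shift along the world's x, y, z in mm, then the turn, a rotation vector about the world's x, y, z in degrees, then the finger opening in mm, from 0 to 85.4. In form: [[x, y, z, wx, wy, wz, jaw], ...]. A call has 1 to 8 rows; each row shifts and turns the commanded pose from where the row before left it; what a row does not reach is not made up. A row lasts 1/8 s, in which the tool goes at most 62.5 mm and 10.7 degrees, less where a joint would pass 70% of its speed; a pose out of reach is approached as far as the arm can. A call with a gripper value outside its range is refused whole. The fingers move at their own pace and stop on an object; "grip_force" is the grip in N (left out, the last holds). Time passes only in rows, so rows that do not move let the fingers close. It gives the time, the measured TCP pose, the force and the opening at its end, in the units of the state.
- telemetry.observe(): the state, without advancing time (a new reading comes with each control period).
- vision.grab_frame(name): name is "side" or "top" or "wrist"; returns the picture (384x512x3 uint8, red, green, blue); there is no depth.
- vision.camera_info(name): a dict with "mtx" (3x3 intrinsics, pixels), "rvec" (rotation vector, rad) and "tvec" (3), from world to camera coordinates, as OpenCV has them. Camera axes: x right, y down, z forward; pixel columns grow to the right and rows downward; lengths in m; the calibration is good to about 2 mm. A picture is of the moment at which its call begins: read the wrist's pose just before it. camera_info takes no time and is no camera call; for the wrist camera it gives the pose at the moment of the call.
- workorder.job_done(): hands the job in, once; it reports no verdict.
The state is a dict: "clock": time; "qpos": joint angles; "qd": joint speeds; "joint_efforts": joint torques, N m; "position": TCP position; "tool_rot": TCP orientation; "force": force on the tool from outside, world axes, zero at the start; "moment": the same for the moment, N m; "grip_width": finger opening in m.
Only numpy, scipy, OpenCV 4.12 (cv2) and the standard library are available. Lean on these libraries where they do the work, as an engineer would, in place of code of your own. Each camera call takes 0.05 s, during which the arm holds its last target. There are 200 camera calls.

## Working session

There is one attempt and no reset: what is moved stays moved. The work goes in short steps, Python scripts to look and compute and a tool call to move; the robot and the scene stay as the last step left them, time stands still between calls to the robot, and variables do not carry over. Pictures are saved under pics/ and viewed, about 8 in all and at most 12, crops included, and the job is handed in when it is done.

Besides the shell and the picture viewer there is one more tool, called after "Request:" as name(argument=value, ...), one argument or row to a line, values as JSON. play_rows: Moves the arm, as the interface text tells. Its arguments: {"type":"object","properties":{"deltas":{"type":"array","items":{"type":"array","items":{"type":"number"}}},"grip_force":{"type":"number"}},"required":["deltas"]}

```bash
mkdir -p pics
cat > h.py <<'E'
import numpy as np, cv2
from workcell import telemetry, vision, workorder
def P(ci): 
    R=cv2.Rodrigues(np.array(ci["rvec"],float))[0]; return np.array(ci["mtx"],float),R,np.array(ci["tvec"],float).ravel()
def ray(name,u,v,z,ci=None):
    K,R,t=P(ci or vision.camera_info(name)); c=-R.T@t; d=R.T@np.linalg.inv(K)@[u,v,1]
    return c+d*(z-c[2])/d[2]
def proj(name,p,ci=None):
    K,R,t=P(ci or vision.camera_info(name)); q=K@(R@np.array(p)+t); return q[:2]/q[2]
def grab(name,fn,crop=None,s=1):
    im=vision.grab_frame(name)[:,:,::-1].copy(); cv2.imwrite(f"pics/raw_{fn}",im)
    if crop: im=im[crop[1]:crop[3],crop[0]:crop[2]]
    cv2.imwrite("pics/"+fn,cv2.resize(im,None,fx=s,fy=s,interpolation=cv2.INTER_CUBIC)); return im
E
python3 - <<'E'
from h import *
a=grab("top","top0.png");b=grab("side","side0.png")
for n in("top","side","wrist"):
    K,R,t=P(vision.camera_info(n)); print(n,K[0,0],-R.T@t,R[2])
print(telemetry.observe())
E
```

```text
top 407.5715188848663 [ 0.47930154 -0.13784644  1.11874262] [ 0.12088273  0.02762994 -0.99228219]
side 396.1193675679426 [0.30835781 0.65742073 0.46063124] [ 0.28844149 -0.85881252 -0.42337048]
wrist 298.81456771502314 [0.14232941 0.6113453  0.37148463] [ 0.25175939 -0.08773755 -0.96380461]
{'clock': 0.1, 'qpos': array([-1.30420113,  0.52194804, -0.03635481,  1.59996799,  0.02120165,
        1.02109432, -0.11279066]), 'qd': array([-1.01209365e-03, -1.27392630e-03, -2.76905754e-04, -1.57174526e-05,
        7.61380842e-04,  2.29325305e-04,  1.79408961e-03]), 'joint_efforts': array([ 4.69862774e-03, -9.28474689e+01,  1.98421754e+00, -3.70520067e+01,
        1.81209639e-02,  5.45276154e-03, -5.40922076e-05]), 'position': array([0.20645514, 0.58958605, 0.23078086]), 'tool_rot': array([-1.51224504,  1.5697636 , -1.84901697]), 'force': array([-0.39190212, -0.66498357, -0.17787415]), 'moment': array([-0.01893008,  0.01576345, -0.00743083]), 'grip_width': 0.08553871149213493}
```

View pics/top0.png

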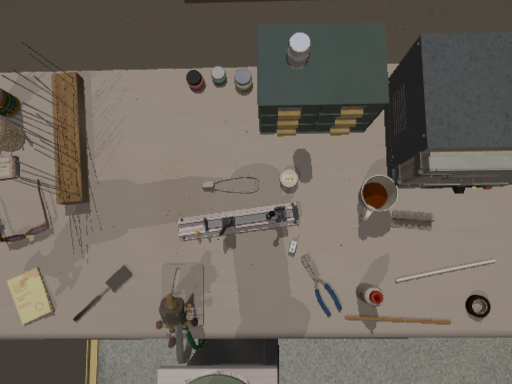

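View pics/side0.png

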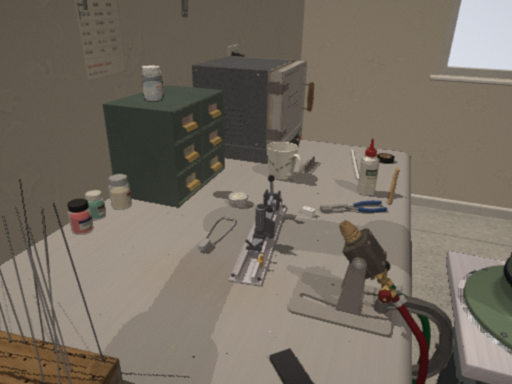

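The top view shows the rail running from (180,228) to (297,213), with the head at the right near (272,214). The leg draws out to the left, which is world +y. The brass clip is near (197,233), the torch at (175,310) and the mug at (378,195). I'll zoom in next.

Run:
```python
from h import *
a=cv2.imread("pics/raw_top0.png")[190:250,170:310]; b=cv2.imread("pics/raw_side0.png")[165:290,220:310]
a=cv2.resize(a,None,fx=5.7,fy=5.7,interpolation=cv2.INTER_CUBIC)
cv2.imwrite("pics/a.png",a)
cv2.imwrite("pics/b.png",cv2.resize(b,None,fx=4.8,fy=4.8,interpolation=cv2.INTER_CUBIC))
for u,v in [(180,228),(297,213),(172,310),(190,340)]: print(ray("top",u,v,0.02))
```

```text
[0.51847555 0.09837102 0.02      ]
[ 0.55530824 -0.21791616  0.02      ]
[0.30289529 0.11687501 0.02      ]
[0.22632923 0.06837803 0.02      ]
```

View pics/a.png

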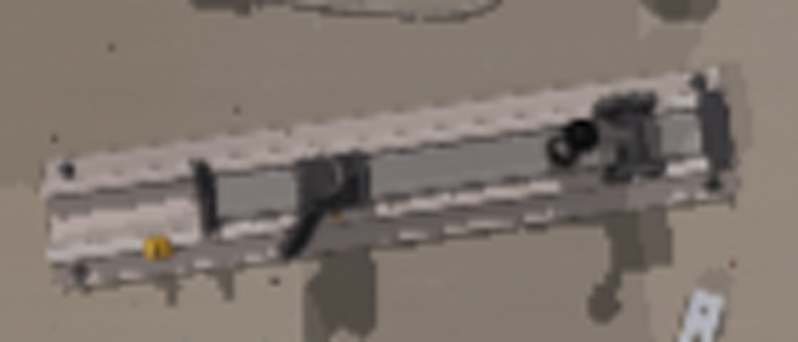

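View pics/b.png

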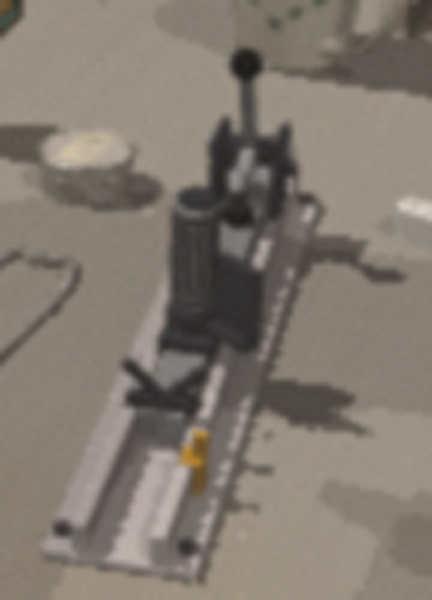

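```bash
cat > fit.py <<'E'
from h import *
T=lambda u,v:(170+(u)/5.7-.4,190+v/5.7-.4)
S=lambda u,v:(220+u/4.8-.4,165+v/4.8-.4)
c=[ray("top",*T(*p),.02) for p in [(45,165),(715,68),(738,195),(65,290)]]
for p in c: print("corner",p.round(4))
end=(c[0]+c[3])/2; head=(c[1]+c[2])/2
ex=(end-head); L=np.linalg.norm(ex); ex/=L; ey=np.array([-ex[1],ex[0],0])
print("L",L,"W",np.linalg.norm(c[0]-c[3]),np.linalg.norm(c[1]-c[2]),"yaw",np.degrees(np.arctan2(ex[1],ex[0])))
mid=(end+head)/2; O=mid-ex*.035; O[2]=0; print("O",O)
def tri(a,b):
    A=[]
    for n,(u,v) in(("top",a),("side",b)):
        K,R,t=P(vision.camera_info(n)); M=K@np.c_[R,t]; A+=[M]
    X=cv2.triangulatePoints(A[0],A[1],np.array(a,float),np.array(b,float)).ravel(); return X[:3]/X[3]
loc=lambda p:(np.round([(p-O)@ex,(p-O)@ey,p[2]],4))
for n,a,b in [("knob",T(578,135),S(246,64)),("brass",T(157,240),S(200,435)),("post",T(337,180),S(195,195))]:
    X=tri(a,b); print(n,X.round(4),"loc",loc(X))
for n,p in [("knob",(26-80,0,.106)),("post",(60,0,.0945))]:
    X=O+ex*p[0]/1000; X[2]=p[2]; print(n,"pred",X.round(4),proj("top",X),proj("side",X),"meas",T(578,135) if n=="knob" else T(337,180), S(246,64) if n=="knob" else S(195,195))
print("brass top ray",loc(ray("top",*T(157,240),.033)),"side ray",loc(ray("side",*S(200,435),.033)))
E
python3 fit.py
```

```text
corner [0.5441 0.1055 0.02  ]
corner [ 0.5864 -0.2133  0.02  ]
corner [ 0.5262 -0.2228  0.02  ]
corner [0.485  0.0952 0.02  ]
L 0.32117547023292076 W 0.060028731222125646 0.06092827950438366 yaw 97.47344160203374
O [ 0.53996389 -0.09354927  0.        ]
knob [ 0.5483 -0.1474  0.1088] loc [-0.0545 -0.0012  0.1088]
brass [0.505  0.049  0.0315] loc [0.1459 0.0161 0.0315]
post [ 0.5337 -0.0399  0.0914] loc [ 0.0541 -0.0007  0.0914]
knob pred [ 0.547  -0.1471  0.106 ] [270.98227361 214.26134208] [270.83673414 179.13244526] meas (271.00350877192983, 213.28421052631577) (270.85, 177.93333333333334)
post pred [ 0.5322 -0.0341  0.0945] [226.08541208 220.98354085] [261.05278122 205.29354292] meas (228.72280701754386, 221.17894736842103) (260.225, 205.225)
brass top ray [0.146  0.0134 0.033 ] side ray [0.148  0.0195 0.033 ]
```

Run:
```python
from h import *
from scipy.spatial.transform import Rotation as Ro
o=telemetry.observe(); R=Ro.from_euler("xyz",o["tool_rot"]).as_matrix(); print(R.round(3)); print("jaw yaw",np.degrees(np.arctan2(R[1,1],R[0,1])))
```

```text
[[-0.     0.33   0.944]
 [-0.001  0.944 -0.33 ]
 [-1.    -0.001  0.   ]]
jaw yaw 70.70438808939478
```

Request:
play_rows(
  deltas=[
    [36, -48, 0, 0, 0, -8, 0],
    [36, -48, 0, 0, 0, -8, 0],
    [36, -48, 0, 0, 0, -8, 0],
    [36, -48, 0, 0, 0, -8, 0],
    [36, -48, 0, 0, 0, -8, 0],
    [36, -48, 0, 0, 0, -8, 0],
    [36, -48, 0, 0, 0, -8, 0],
    [36, -48, 0, 0, 0, -8, 0],
  ],
  grip_force=60,
)

```text
clock: 1.1
position: [0.4954, 0.2042, 0.2313]
tool_rot: [-2.953, 1.571, 1.872]
force: [0.4, 0.9, 0.2]
grip_width: 0.0001
```

Request:
play_rows(
  deltas=[
    [9, -60, 0, 0, 0, 0, 0],
    [9, -60, 0, 0, 0, 0, 0],
    [9, -60, 0, 0, 0, 0, 0],
    [9, -60, 0, 0, 0, 0, 0],
    [9, -60, 0, 0, 0, 0, 0],
    [0, 0, 0, 0, 0, 0, 0],
  ],
)

```text
clock: 1.85
position: [0.5392, -0.0992, 0.2312]
tool_rot: [-0.191, 1.569, -1.652]
force: [-0.5, 0.1, -0.1]
grip_width: 0.0
```

Request:
play_rows(
  deltas=[
    [0, 2, -55, 0, 0, 0, 0],
    [0, 2, -55, 0, 0, 0, 0],
    [0, 0, -28, 0, 0, 0, 0],
    [2, -15, 0, 0, 0, 0, 0],
    [2, -15, 0, 0, 0, 0, 0],
    [2, -15, 0, 0, 0, 0, 0],
    [1, -10, 0, 0, 0, 0, 0],
  ],
)

```text
clock: 2.72
position: [0.5472, -0.1464, 0.0943]
tool_rot: [1.41, 1.569, -0.045]
force: [-0.3, 2.9, 1.4]
grip_width: -0.0003
```

Request:
play_rows(
  deltas=[
    [2, -15, 0, 0, 0, 0, 0],
    [1, -10, 0, 0, 0, 0, 0],
    [1, -5, 0, 0, 0, 0, 0],
    [0, -3, 0, 0, 0, 0, 0],
    [0, 0, 0, 0, 0, 0, 0],
  ],
)

```text
clock: 3.35
position: [0.5505, -0.1782, 0.0932]
tool_rot: [-1.173, 1.571, -2.626]
force: [-0.6, 0.1, -0.3]
grip_width: -0.0003
```

Request:
play_rows(
  deltas=[
    [1, -4, 0, 0, 0, 0, 0],
    [0, -3, 0, 0, 0, 0, 0],
    [0, 0, 0, 0, 0, 0, 0],
  ],
)

```text
clock: 3.72
position: [0.5516, -0.1831, 0.093]
tool_rot: [-2.924, 1.568, 1.906]
force: [-0.2, 12.8, 0.3]
grip_width: 0.0
```

Run:
```python
from h import *
grab("side","s1.png",(210,150,330,280),4.5); print(telemetry.observe()["force"])
```

```text
[ 0.2245171  12.56731615  1.27274807]
```

View pics/s1.png

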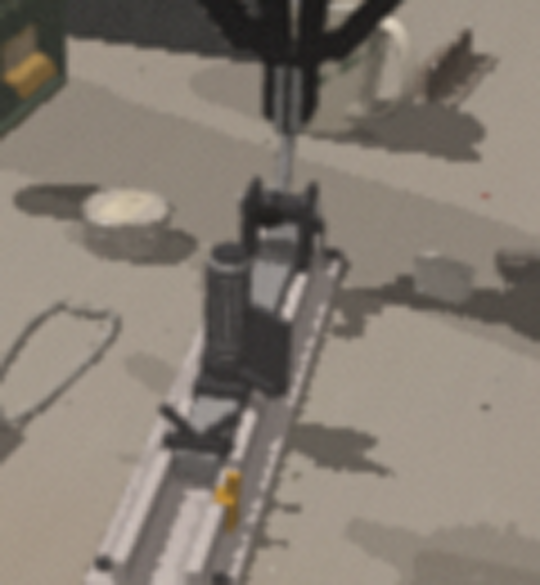

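The lever is at its stop: 12.8 N reaction, and the handle in the picture leans back. Next I back off, rise, move over the post, open the jaws and set the jaw yaw to 59°.

Request:
play_rows(
  deltas=[
    [-2, 14, 0, 0, 0, 0, 0],
    [0, 10, 50, 0, 0, 5, 0],
    [-2, 30, 45, 0, 0, 10, 40],
    [-5, 40, 0, 0, 0, 10, 85],
    [-5, 40, 0, 0, 0, 10, 85],
    [-3, 12, 0, 0, 0, 10, 85],
    [0, 0, 0, 0, 0, 7, 85],
    [0, 0, 0, 0, 0, 0, 85],
  ],
)

```text
clock: 4.78
position: [0.5345, -0.039, 0.1884]
tool_rot: [0.378, 1.57, -0.168]
force: [0.1, 0.4, -0.1]
grip_width: 0.0849
```

Run:
```python
from h import *
from scipy.spatial.transform import Rotation as Ro
o=telemetry.observe(); R=Ro.from_euler("xyz",o["tool_rot"]).as_matrix(); print(o["position"],np.degrees(np.arctan2(R[1,1],R[0,1])),o["grip_width"])
ci=vision.camera_info("wrist"); im=grab("wrist","w1.png",None,1.5)
for p in [(.5325,-.0365,.0945),(.5325,-.0365,.04)]: print(proj("wrist",p,ci)*1.5)
K,Rr,t=P(ci); np.savez("w1.npz",K=K,R=Rr,t=t)
```

```text
[ 0.53453273 -0.03899626  0.18842766] 58.66933899386692 0.08488410683123723
[383.40267315 280.87137293]
[382.7173051 258.9671264]
```

View pics/w1.png

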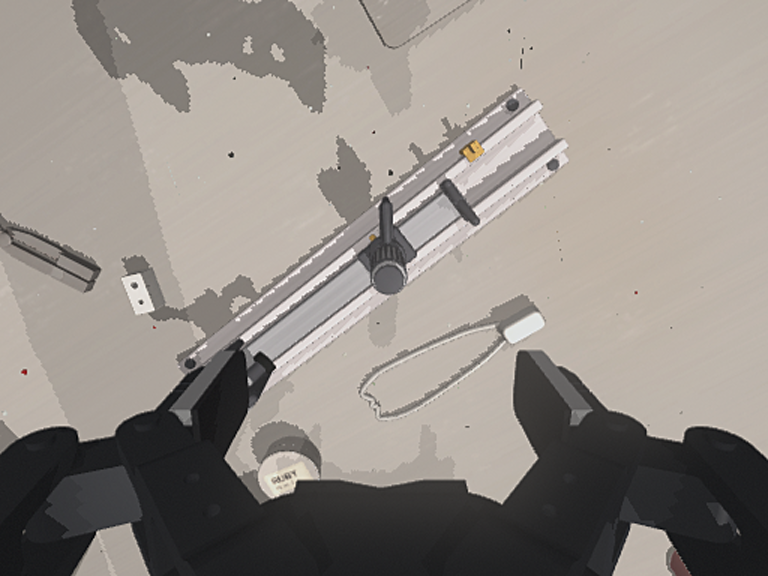

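The wrist view shows the post cap at (388,280), with the fin pointing straight up between the fingers. The leg pointer is at (373,238) and the brass mark at (473,151).

Run:
```python
from h import *
d=np.load("w1.npz"); ci=dict(mtx=d["K"],rvec=cv2.Rodrigues(d["R"])[0],tvec=d["t"])
im=cv2.imread("pics/raw_w1.png"); h=cv2.cvtColor(im,cv2.COLOR_BGR2HSV)
m=cv2.inRange(h,(12,130,90),(32,255,255)); n,_,st,ce=cv2.connectedComponentsWithStats(m)
for i in range(1,n):
    if st[i,4]>3: print(ce[i]*1.5,st[i])
ex=np.array([np.cos(np.radians(97.5)),np.sin(np.radians(97.5)),0]);ey=np.array([-ex[1],ex[0],0])
W=lambda u,v,z:ray("wrist",u/1.5,v/1.5,z,ci)
post=W(388,279,.0945); print("post",post)
for nme,u,v,z in [("pointer",373,237,.03),("mark",473,151,.033),("finTip",386,201,.074)]:
    p=W(u,v,z);print(nme,p,(p-post)@ex,(p-post)@ey)
```

```text
[472.61170213 150.9893617 ] [308  94  14  14  94]
[372. 237.] [247 157   3   3   7]
post [ 0.53289647 -0.03382555  0.0945    ]
pointer [ 0.51808734 -0.03533805  0.03      ] 0.0004334186012237361 0.014879856124420462
mark [0.50370613 0.0480162  0.033     ] 0.08495169324871668 0.018258124325265728
finTip [ 0.49831417 -0.0138815   0.074     ] 0.024287324046687844 0.031683227935238915
```

Request:
play_rows(
  deltas=[
    [-2, 5, -50, 0, 0, 0, 85],
    [0, 0, -50, 0, 0, 0, 85],
    [0, 0, -25, 0, 0, 0, 85],
    [0, 0, -15, 0, 0, 0, 85],
    [0, 0, 0, 0, 0, 0, 20],
    [0, 0, 0, 0, 0, 0, 15],
    [0, 0, 0, 0, 0, 0, 15],
    [0, 0, 0, 0, 0, 0, 15],
  ],
)

```text
clock: 5.82
position: [0.5336, -0.0333, 0.0493]
tool_rot: [0.92, 1.568, 0.375]
force: [-1.6, 1.9, 11.2]
grip_width: 0.0186
```

Request:
play_rows(
  deltas=[
    [0, 0, 0, 0, 0, 0, 15],
    [0, 0, 0, 0, 0, 0, 15],
  ],
)

```text
clock: 6.08
position: [0.5335, -0.0334, 0.0493]
tool_rot: [0.884, 1.568, 0.338]
force: [-0.3, 5.1, 9.0]
grip_width: 0.0187
```

Request:
play_rows(
  deltas=[
    [-1, 10, 1, 0, 0, 0, 15],
    [-2, 16, 0, 0, 0, 0, 15],
    [-2, 16, 0, 0, 0, 0, 15],
    [-2, 16, 0, 0, 0, 0, 15],
    [-2, 16, 0, 0, 0, 0, 15],
    [-2, 10, 0, 0, 0, 0, 15],
    [0, 0, 0, 0, 0, 0, 15],
  ],
)

```text
clock: 6.95
position: [0.5227, 0.0508, 0.0496]
tool_rot: [0.636, 1.568, 0.091]
force: [7.0, -2.2, -10.7]
grip_width: 0.0187
```

Run:
```python
from h import *
ci=vision.camera_info("wrist"); im=grab("wrist","w2.png",(150,30,400,230),3)
K,Rr,t=P(ci); np.savez("w2.npz",K=K,R=Rr,t=t); grab("side","s2.png"); grab("top","t2.png")
o=telemetry.observe();print(o["position"],o["force"],o["grip_width"])
```

```text
[0.5227522  0.05002639 0.04955744] [  8.72724002  -1.54242101 -11.90353987] 0.018632597070215334
```

View pics/w2.png

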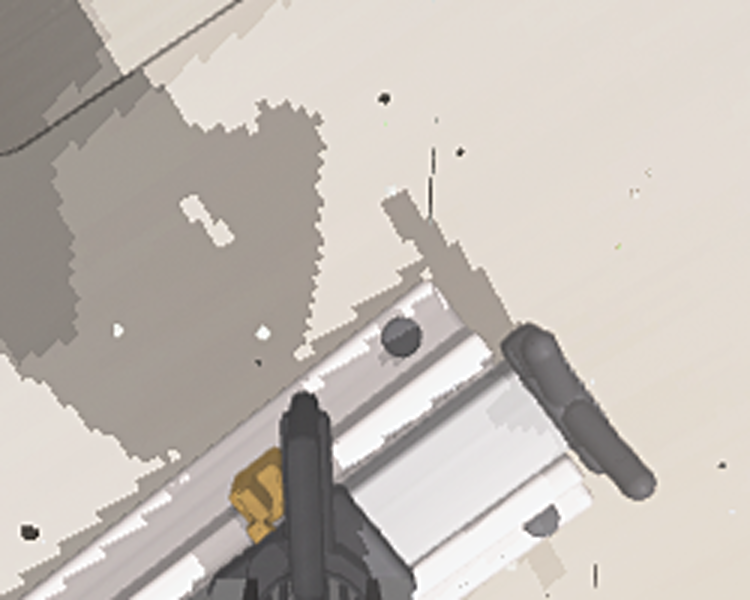

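Run:
```python
from h import *
w=cv2.imread("pics/raw_w2.png")[175:225,215:265]; w=cv2.resize(w,(400,400),interpolation=cv2.INTER_NEAREST)
s=cv2.imread("pics/raw_side0.png"); 
s=cv2.imread("pics/raw_s2.png")[230:280,238:288]; s=cv2.resize(s,(400,400),interpolation=cv2.INTER_NEAREST)
cv2.imwrite("pics/c2.png",np.hstack([w,s]))
d=np.load("w2.npz"); ci=dict(mtx=d["K"],rvec=cv2.Rodrigues(d["R"])[0],tvec=d["t"])
ex=np.array([np.cos(np.radians(97.5)),np.sin(np.radians(97.5)),0]);ey=np.array([-ex[1],ex[0],0])
tcp=np.array([.5227,.0504,0])
q=tcp+ey*.0175; 
for z in(.03,.033):
  q[2]=z; u=proj("wrist",q,ci); print("pointer pred crop",(u-[215,175])*8, (proj("side",q)-[238,230])*8+[400,0])
  u2=proj("wrist",q+ex*.01,ci); print("  +10mm",(u2-[215,175])*8,(proj("side",q+ex*.01)-[238,230])*8+[400,0])
```

```text
pointer pred crop [158.44848196 235.51131527] [573.48542596 203.43908778]
  +10mm [268.53323745 150.56079449] [565.19605244 226.55350501]
pointer pred crop [155.96675993 249.44117115] [573.79486189 192.95360453]
  +10mm [267.96331445 163.13632799] [565.49514986 215.98311692]
```

View pics/c2.png

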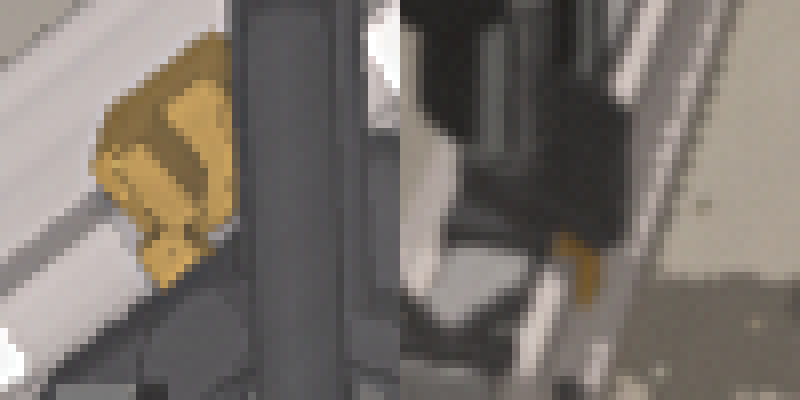

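Run:
```python
from h import *
w=cv2.imread("pics/raw_w1.png")[85:115,300:330]; w=cv2.resize(w,(390,390),interpolation=cv2.INTER_NEAREST)
s=cv2.imread("pics/raw_side0.png")[245:275,245:275]; s=cv2.resize(s,(390,390),interpolation=cv2.INTER_NEAREST)
cv2.imwrite("pics/c3.png",np.hstack([w,s]))
d=np.load("w1.npz"); ci=dict(mtx=d["K"],rvec=cv2.Rodrigues(d["R"])[0],tvec=d["t"])
ex=np.array([np.cos(np.radians(97.5)),np.sin(np.radians(97.5)),0]);ey=np.array([-ex[1],ex[0],0])
post=np.array([.5329,-.0338,0])
for x in(.080,.085,.090):
 for y,z in((.0175,.033),(.0175,.02),(.026,.02)):
  q=post+ex*x+ey*y; q[2]=z; print(x,y,z,((proj("wrist",q,ci)-[300,85])*13).round(),((proj("side",q)-[245,245])*13+[390,0]).round())
```

```text
0.08 0.0175 0.033 [151. 256.] [594. 102.]
0.08 0.0175 0.02 [119. 256.] [591. 175.]
0.08 0.026 0.02 [ 53. 166.] [647. 182.]
0.085 0.0175 0.033 [206. 211.] [587. 120.]
0.085 0.0175 0.02 [172. 214.] [585. 193.]
0.085 0.026 0.02 [106. 123.] [641. 201.]
0.09 0.0175 0.033 [262. 167.] [580. 139.]
0.09 0.0175 0.02 [225. 171.] [578. 212.]
0.09 0.026 0.02 [160.  80.] [635. 220.]
```

View pics/c3.png

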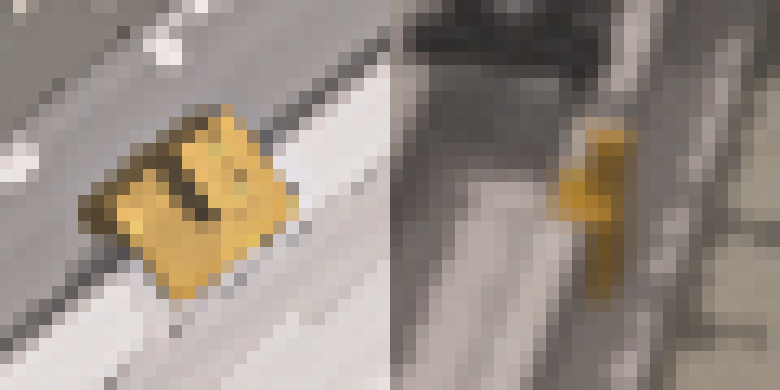

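```bash
cat > rect.py <<'E'
from h import *
ex=np.array([np.cos(np.radians(97.5)),np.sin(np.radians(97.5)),0]);ey=np.array([-ex[1],ex[0],0])
O0=np.array([.5329,-.0338,0])  # post at home
def rect(tag,z,x0=72,x1=102,y0=8,y1=32,s=13):
    d=np.load(tag+".npz"); ci=dict(mtx=d["K"],rvec=cv2.Rodrigues(d["R"])[0],tvec=d["t"]); im=cv2.imread(f"pics/raw_{tag}.png")
    src=[];dst=[]
    for x,y in((x0,y0),(x1,y0),(x1,y1),(x0,y1)):
        q=O0+ex*x/1e3+ey*y/1e3; q[2]=z; src.append(proj("wrist",q,ci)); dst.append(((x-x0)*s,(y1-y)*s))
    H=cv2.getPerspectiveTransform(np.float32(src),np.float32(dst)); o=cv2.warpPerspective(im,H,((x1-x0)*s,(y1-y0)*s),flags=cv2.INTER_CUBIC)
    for x in range(x0,x1,5) if x0%5==0 else range(x0+5-x0%5,x1,5):
        cv2.line(o,((x-x0)*s,0),((x-x0)*s,8),(0,0,255),1); cv2.putText(o,str(x),((x-x0)*s-8,20),0,.4,(0,0,255),1)
    cv2.line(o,(0,int((y1-17.5)*s)),(8,int((y1-17.5)*s)),(255,0,0),1)
    return o
if __name__=="__main__":
    cv2.imwrite("pics/r.png",np.hstack([rect("w1",.033),rect("w2",.033)]))
E
python3 rect.py
```

```text
(no output)
```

View pics/r.png

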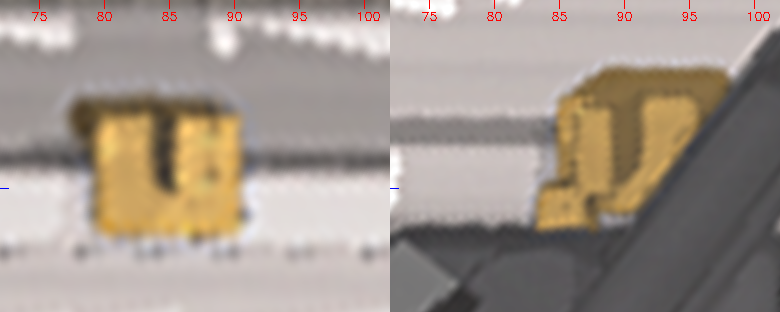

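Cross-checked from both wrist views: the clip body is centred 87 mm from home, which matches the rail fit (147 − 60). The pointer is at 85 mm. I'll nudge +2 mm and relieve the side loads.

Request:
play_rows(
  deltas=[
    [0.5, 2, -0.5, 0, 0, 0, 15],
    [0, 0, 0, 0, 0, 0, 15],
    [0, 0, 0, 0, 0, 0, 15],
    [0, 0, 0, 0, 0, 0, 15],
  ],
)

```text
clock: 7.6
position: [0.5227, 0.0518, 0.0494]
tool_rot: [0.557, 1.569, 0.011]
force: [2.1, -2.8, 6.3]
grip_width: 0.0188
```

Request:
play_rows(
  deltas=[
    [0, 0, 0, 0, 0, -9, 15],
    [0, 0, 0, 0, 0, -9, 15],
    [0, 0, 0, 0, 0, -9, 15],
    [0, 0, 0, 0, 0, -9, 15],
    [0, 0, 0, 0, 0, 0, 15],
  ],
)

```text
clock: 8.22
position: [0.5232, 0.052, 0.0494]
tool_rot: [1.119, 1.568, -0.058]
force: [5.1, -3.0, 4.1]
grip_width: 0.0184
```

Request:
play_rows(
  deltas=[
    [0, 0, 0, 0, 0, -9, 15],
    [0, 0, 0, 0, 0, -9, 15],
    [0, 0, 0, 0, 0, -9, 15],
    [0, 0, 0, 0, 0, -9, 15],
    [0, 0, 0, 0, 0, -8, 15],
    [0, 0, 0, 0, 0, 0, 15],
  ],
)

```text
clock: 8.98
position: [0.524, 0.052, 0.0494]
tool_rot: [1.848, 1.567, -0.096]
force: [9.1, -1.4, 0.4]
grip_width: 0.0187
```

Request:
play_rows(
  deltas=[
    [0, 0, 0, 0, 0, -3, 15],
    [0, 0, 0, 0, 0, 0, 15],
  ],
)

```text
clock: 9.22
position: [0.524, 0.052, 0.0494]
tool_rot: [1.959, 1.567, -0.036]
force: [9.4, -2.2, -0.1]
grip_width: 0.0188
```

Run:
```python
from h import *
from scipy.spatial.transform import Rotation as Ro
ci=vision.camera_info("wrist"); im=grab("wrist","w3.png",(100,50,400,270),2.6)
K,Rr,t=P(ci); np.savez("w3.npz",K=K,R=Rr,t=t); 
o=telemetry.observe(); R=Ro.from_euler("xyz",o["tool_rot"]).as_matrix();print(o["position"],o["force"],o["moment"],np.degrees(np.arctan2(R[1,1],R[0,1])))
# expected fin tip for closed & post
ex=np.array([np.cos(np.radians(97.5)),np.sin(np.radians(97.5)),0]); p=np.array(o["position"])
for r in(.016,.041):
    q=p+ex*r;q[2]=.074; print("closed fin top",r,(proj("wrist",q,ci)-[100,50])*2.6)
```

```text
[0.52396097 0.05199789 0.0494203 ] [10.30322874 -2.2444061  -0.69375053] [-0.40085851 -2.04155701  0.03055021] -24.3140841417976
closed fin top 0.016 [350.61760301 481.55012301]
closed fin top 0.041 [263.10673443 354.95237019]
```

View pics/w3.png

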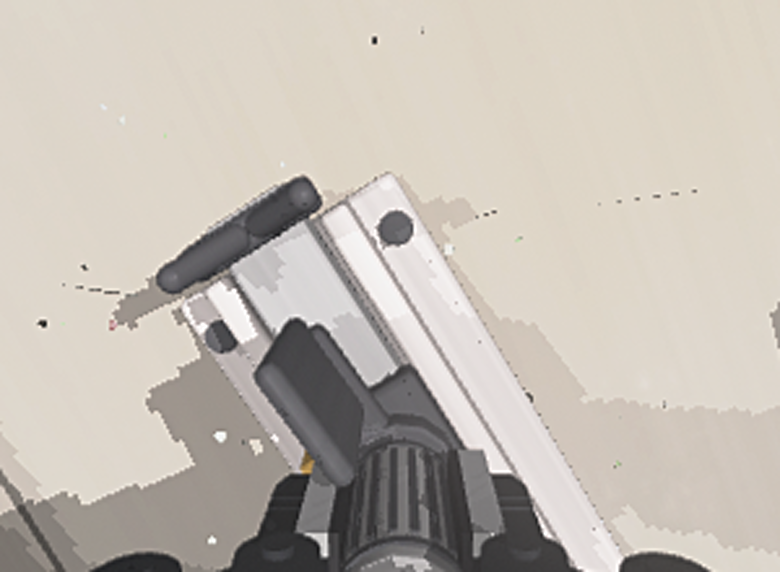

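The fin is almost in line: its ridge runs (265,372) to (343,478), against a predicted closed line of (263,355) to (350,481). I'll turn a little further, to the stop.

Request:
play_rows(
  deltas=[
    [-0.7, 0, 0, 0, 0, -2, 15],
    [0, 0, 0, 0, 0, -2, 15],
    [0, 0, 0, 0, 0, 0, 15],
  ],
)

```text
clock: 9.65
position: [0.5239, 0.0519, 0.0495]
tool_rot: [1.988, 1.566, -0.077]
force: [13.4, -2.1, -3.8]
grip_width: 0.0185
```

Run:
```python
from h import *
o=telemetry.observe();print(o["position"],o["force"],o["moment"],o["grip_width"])
```

```text
[0.52387677 0.05193323 0.04946378] [13.36490129 -2.13711662 -3.77117836] [-0.42903013 -2.98132563  0.13580521] 0.018530670707393133
```

Request:
play_rows(
  deltas=[
    [0, 0, 0, 0, 0, -2, 15],
    [0, 0, 0, 0, 0, -2, 15],
    [0, 0, 0, 0, 0, 0, 15],
  ],
)

```text
clock: 10.02
position: [0.5238, 0.0519, 0.0495]
tool_rot: [2.059, 1.566, -0.076]
force: [14.6, -2.8, -3.6]
grip_width: 0.0187
```

Run:
```python
from h import *
from scipy.spatial.transform import Rotation as Ro
ci=vision.camera_info("wrist"); grab("wrist","w4.png",(100,50,400,270),2.6); 
K,Rr,t=P(ci); np.savez("w4.npz",K=K,R=Rr,t=t); grab("top","t4.png");grab("side","s4.png")
o=telemetry.observe(); R=Ro.from_euler("xyz",o["tool_rot"]).as_matrix();print(o["position"],o["force"],o["moment"],np.degrees(np.arctan2(R[1,1],R[0,1])))
ex=np.array([np.cos(np.radians(97.5)),np.sin(np.radians(97.5)),0]); p=np.array(o["position"])
for a in(0,7):
  e=Ro.from_euler("z",a,degrees=True).apply(ex)
  for r in(.016,.041):
    q=p+e*r;q[2]=.074; print("fin top",a,r,(proj("wrist",q,ci)-[100,50])*2.6)
```

```text
[0.52378835 0.05191518 0.04948152] [12.72768698 -2.57517231 -2.9239349 ] [-0.45744366 -2.78120117  0.32787366] -32.290449897254156
fin top 0 0.016 [339.02285042 488.46569486]
fin top 0 0.041 [233.79474408 375.14499948]
fin top 7 0.016 [330.45510649 496.06972139]
fin top 7 0.041 [211.77163399 396.17308269]
```

View pics/w4.png

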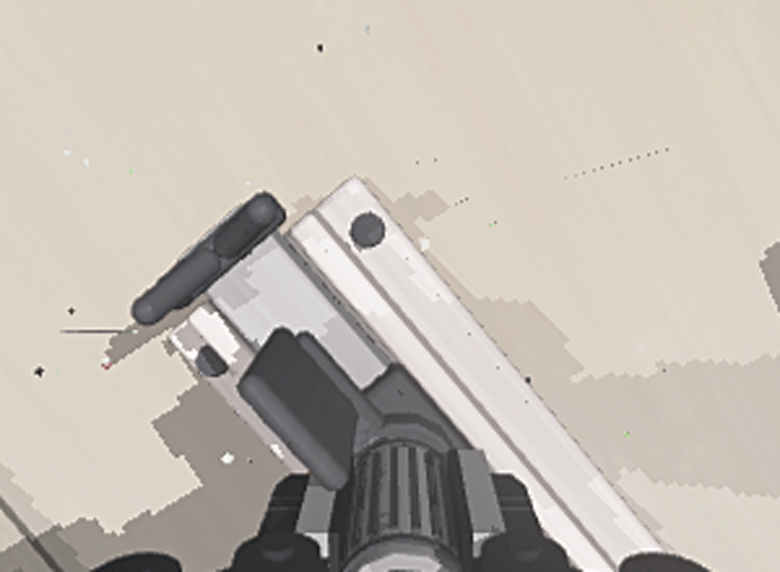

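Run:
```python
from h import *
ex=np.array([np.cos(np.radians(97.5)),np.sin(np.radians(97.5)),0]);ey=np.array([-ex[1],ex[0],0]);O0=np.array([.5329,-.0338,0])
pts={"w1":[(446,186),(474,220)],"w2":[(520,345),(640,485)],"w4":[(145,308),(268,208)]}
tr={"w1":lambda u,v:(u/1.5,v/1.5),"w2":lambda u,v:(150+u/3,30+v/3),"w4":lambda u,v:(100+u/2.6,50+v/2.6)}
for z in(.025,.03,.035,.04):
  for k in pts:
    d=np.load(k+".npz"); ci=dict(mtx=d["K"],rvec=cv2.Rodrigues(d["R"])[0],tvec=d["t"])
    q=np.mean([ray("wrist",*tr[k](*p),z,ci) for p in pts[k]],0)-O0; print(z,k,round(q@ex*1e3,1),round(q@ey*1e3,1))
s=cv2.imread("pics/raw_s4.png")[225:285,235:295]; s=cv2.resize(s,(400,400),interpolation=cv2.INTER_CUBIC)
t=cv2.imread("pics/raw_t4.png")[180:250,160:300]; t=cv2.resize(t,(400,200),interpolation=cv2.INTER_CUBIC)
s2=np.vstack([t,np.zeros((200,400,3),np.uint8)]);cv2.imwrite("pics/f.png",np.hstack([s,s2]))
q=O0+ex*.087+ey*.0175;q[2]=.033; print((proj("side",q)-[235,225])*400/60)
```

```text
0.025 w1 59.9 -4.6
0.025 w2 144.9 -6.7
0.025 w4 145.6 2.2
0.03 w1 59.5 -3.7
0.03 w2 144.4 -4.9
0.03 w4 145.4 0.8
0.035 w1 59.1 -2.7
0.035 w2 143.8 -3.1
0.035 w4 145.1 -0.6
0.04 w1 58.7 -1.8
0.04 w2 143.3 -1.3
0.04 w4 144.9 -1.9
[166.3210004  198.69459866]
```

Request:
play_rows(
  deltas=[
    [0, 0, 0, 0, 0, 0, 15],
    [0, 0, 0, 0, 0, 0, 15],
    [0, 0, 0, 0, 0, 0, 15],
  ],
)

```text
clock: 10.55
position: [0.5238, 0.0519, 0.0495]
tool_rot: [2.068, 1.566, -0.067]
force: [13.4, -2.3, -4.0]
grip_width: 0.0183
```

```bash
python3 -c "
from h import *
print(telemetry.observe()['qd'].round(4)); print(workorder.job_done())"
```

```text
[-0.0015  0.0001 -0.0011  0.0017 -0.0012  0.0006 -0.0007]
the job is handed in; nothing more can be done
None
```

The stand is set and the job was handed in at about 10.5 s. The hand still grips the sleeve, with the leg drawn to its mark and the cam closed.

- **Hold-down lever:** pushed to its stop, with a 12.8 N reaction there. The side view at that point showed the handle leaning back; I did not view it again after that.
- **Leg:** drawn out 86.2 mm. The clip centre measures about 86–87 mm from home in the wrist and top views, so the leg is roughly 1 mm off, within the 6 mm allowed.
- **Cam:** swept to within about 1° of in line with the leg. The turning moment on the wrist rose from 0.03 to 0.33 N·m over the last turn, as it would near the stop.
- **Grip:** 60 N set, on a measured width of 18.3–18.8 mm. A steady side load of about 13 N remains on the hand, and the arm was still.

**Disagreements and gaps:**
- The thin brass blade was hard to tell from the clip body. My readings of its position ranged from 85 to 90 mm; I took 87, the clip's centre.
- The final closer look at the pointer was refused because the picture limit was reached. The last leg check therefore comes from the leg's end bar in the wrist image.
- The bystanders were not measured again, but nothing was done near them.

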